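# Open the scrap bin and clear the router plate

### The job

Clear the two dark walnut offcuts off the orange router plate. First lift the loose lid off the blue scrap bin by its knob and set it down gently, knob up and wholly on the black rubber mat; then put both offcuts in the bin, leave the bin open, and leave everything else on the bench where it is.

Things in the scene. Friction and masses are not known exactly. Their poses are not given: they have to be found in the camera images.
- bin: Round blue steel scrap bin with an open top, fixed to the bench: outside diameter 152 mm, inside diameter 144 mm, height 110 mm, floor 5 mm thick. Two thin silver hoops run round it. Origin: centre of its underside, z up. It, the router plate and the mat stand side by side in any order.
- lid: Loose round lid lying on the bin, blue, 160 mm across and 5 mm thick, with a dark locating plug below (132 mm across, 8 mm deep, 6 mm radial play in the bin) and a black knob on top. Origin: centre of the plug's underside, z up through the knob; lying on the bin the origin is 102 mm above the bench, on the mat 4 mm. Its flat top is 13 mm above the origin. About 0.2 to 0.4 kg.
- lid_knob (a point): Grip point on the lid's axis in the middle of its knob, 44 mm above the lid's origin and 31 mm above its flat top. The knob's head is a plain cylinder 38 mm across and 30 mm high (from 16 to 46 mm above the flat top) on a 22 mm neck.
- mat: Black rubber mat, 210 x 210 x 4 mm, fixed flat on the bench, free for the lid. Origin: centre of its underside; x and y along its sides, so the lid lies wholly on it when its centre is within 25 mm of the mat's in both.
- router_plate: Orange router lift plate, 298 (its x) x 235 (its y) x 10 mm, fixed flat on the bench, with a flush silver ring. Origin: on the underside on the long centre line, 115 mm from the end nearer the robot and 183 mm from the far end; x to the far end, z up. The offcuts lie on its nearer part, a beech push block on its far end.
- offcut_long: Dark walnut offcut with a step, lying on the plate: 95 (its x) x 40 (its y) mm; 34 mm high from x = -47 to +12 mm, 18 mm high from +12 to +47 mm. Origin: centre of its underside; x along its length. About 80 g.
- offcut_short: Dark walnut offcut, a plain block lying on the plate: 78 (its x) x 34 (its y) x 34 mm (its z). Origin: centre of its underside; x along its length. About 70 g.
- push_block_a: Bystander: beech push block on the far end of the router plate, base 60 x 150 x 22 mm (x, y, z), with a handle bar over it, 63 mm high in all. Origin: centre of its underside.
- push_block_b: Bystander: a second beech push block of the same size, at the back of the bench. Origin: centre of its underside.
- hex_keys: Bystander: silver hex keys upright in a red plastic holder 40 x 85 x 35 mm, 90 mm high in all, on the bench beyond the bin. Origin: centre of its underside.
- sponge_shell_low: Bystander: the lower of two stacked yellow and grey hard shells of sanding sponges, 66 x 112 x 24 mm, on the bench beyond the mat. Origin: centre of its underside.
- sponge_shell_top: Bystander: the upper of the two stacked shells, same size, 24 mm higher. Origin: centre of its underside.
- switch_box: Bystander: black toggle switch box 80 x 120 x 55 mm, 85 mm high with its lever, at the back of the bench. Origin: centre of its underside.
- glue: Bystander: white glue bottle, 64 mm across and 150 mm high, at the back of the bench. Origin: centre of its underside.

How it is judged:
By the outcome, as a careful person would: the job done as asked, in the order asked, and still so for the second after the job is handed in, with the robot touching nothing.
It also fails if it takes over 72 s, if anything falls off the work surface, if the arm or the gripper's body presses on something with over 40 N, if the wrist force passes 120 N, or if a joint passes its speed limit or range.

### The arm

A 7-joint arm with a two-finger parallel gripper is mounted at the origin on the work surface. World frame = base frame: x ahead of the robot, y to its left, z up, the work surface at z = 0. Lengths are in m, angles in degrees, forces in N, time in s.
With the tool pointing down it reaches from about 0.425 to 0.875 m from the base axis. Payload 4.7 kg.
Tool frame: the origin (TCP) lies midway between the tips of the shut fingers; the grasp point (between the pads) lies 19 mm behind it; z points along the fingers, y is the line along which they close (so a half turn about z gives the same grasp; the last joint's range is limited). The gripper opens to 87 mm and grips with 3 to 60 N. Pads are 19 mm wide; open, the fingers measure 117 mm over their backs; the gripper's body (75 mm by 190 mm) begins 51 mm behind the grasp point.
Start: joints at [-76.484, 18.392, -4.016, 83.108, 1.295, 78.541, -3.26], TCP at [0.143, 0.634, 0.188] pointing down, gripper open.
Joint ranges: [-163.93, 163.93], [-17.29, 119.83], [-79.2, 71.16], [3.27, 140.29], [-89.18, 269.18], [5.43, 117.66], [-154.24, 154.24]. Speed limits (degrees/s): [147.25, 147.25, 180, 180, 180, 180, 180].

### API

Orientations are given as [roll, pitch, yaw] about the fixed x, y, z axes, in that order (R = Rz(yaw) Ry(pitch) Rx(roll)).
In Python, from cell import env gives the robot as it stands.
- The arm moves only by the tool step_arm, never from a script. Its argument "moves" is a list of rows, each an object with "dp": the shift along the tool's x, y, z in mm, a list of three; "dr": the turn, a rotation vector about the tool's x, y, z in rad, a list of three; "fingers": the closure, from 0 (fully open) to 1 (shut). In form: [{"dp": [dx, dy, dz], "dr": [ax, ay, az], "fingers": fingers}, ...]. A call has exactly 5 rows; each row shifts and turns the commanded pose from where the row before left it, along the tool's axes as they then stand; what a row does not reach is not made up. A row lasts 1/8 s, in which the tool goes at most 62.5 mm and 10.7 degrees, less where a joint would pass 70% of its speed; a pose out of reach is approached as far as the arm can. A call with a gripper value outside its range is refused whole. The fingers move at their own pace and stop on an object; "squeeze" is the grip in N (left out, the last holds). Time passes only in rows, so rows that do not move let the fingers close, or fill a call up. It gives the time, the measured TCP pose, the force, the opening and the grip force at its end, in the units of the state.
- env.get_obs(): the state, without advancing time (a new reading comes with each control period).
- env.read_camera(name): name is "scene" or "side" or "wrist"; returns the picture (384x512x3 uint8, red, green, blue); there is no depth.
- env.camera_model(name): a dict with "fx", "fy", "cx", "cy" (pixels), "R" (3x3) and "t" (3): a world point X has camera coordinates R X + t. Camera axes: x right, y down, z forward; pixel columns grow to the right and rows downward; lengths in m; the calibration is good to about 2 mm. A picture is of the moment at which its call begins: read the wrist's pose just before it. camera_model takes no time and is no camera call; for the wrist camera it gives the pose at the moment of the call.
- env.sign_off(): hands the job in; it is judged then, once.
The state is a dict: "time_s": time; "qpos": joint angles; "joint_velocities": joint speeds; "effort": joint torques, N m; "tool_pos": TCP position; "tool_rot": TCP orientation; "force": force on the tool from outside, world axes, zero at the start; "wrist_torque": the same for the moment, N m; "grip_width": finger opening in m; "grasp_force": force on a finger pad.
Only numpy, scipy, OpenCV 4.12 (cv2) and the standard library are available. Lean on these libraries where they do the work, as an engineer would, in place of code of your own. Each camera call takes 0.05 s, during which the arm holds its last target. There are 200 camera calls.

## Working session

There is one attempt and no reset: what is moved stays moved. The work goes in short steps, Python scripts to look and compute and a tool call to move; the robot and the scene stay as the last step left them, time stands still between calls to the robot, and variables do not carry over. Pictures are saved under pics/ and viewed, at most 13 in all, crops included, and the job is handed in when it is done.

Besides the shell and the picture viewer there is one more tool, called after "Request:" by a JSON object that holds its "fn" and its "kwargs", one argument or row to a line. step_arm: Moves the arm, as the interface text tells. Its arguments: {"type":"object","properties":{"moves":{"type":"array","items":{"type":"object","properties":{"dp":{"type":"array","items":{"type":"number"}},"dr":{"type":"array","items":{"type":"number"}},"fingers":{"type":"number"}}}},"squeeze":{"type":"number"}},"required":["moves"]}

```bash
ls; mkdir -p pics; python3 - <<'E'
from cell import env
import cv2,numpy as np
o=env.get_obs(); print({k:np.round(v,4).tolist() for k,v in o.items()})
for n in("scene","side","wrist"):
    m=env.camera_model(n); print(n,{k:np.round(v,4).tolist() for k,v in m.items()})
    im=env.read_camera(n); np.save(f"pics/{n}0.npy",im); cv2.imwrite(f"pics/{n}0.png",im[:,:,::-1])
E
```

```text
pics
{'time_s': 0.0, 'qpos': [-76.4846, 18.4405, -4.0149, 83.1742, 1.2951, 78.5415, -3.2597], 'joint_velocities': [0.0809, 0.0126, -0.0289, -0.0341, 0.0396, 0.0249, 0.0263], 'effort': [-0.0001, -49.1283, -0.4038, -31.2534, -0.0638, 0.0437, 0.0002], 'tool_pos': [0.1429, 0.6335, 0.1873], 'tool_rot': [-179.8891, 0.006, 167.2939], 'force': [-0.0814, 0.2294, 0.6262], 'wrist_torque': [0.0332, 0.0083, 0.034], 'grasp_force': 0.0, 'grip_width': 0.0872}
scene {'fx': 435.4116, 'fy': 435.4116, 'cx': 250.8953, 'cy': 200.0521, 'R': [[0.0812, 0.9965, 0.0191], [0.7018, -0.0436, -0.711], [-0.7077, 0.0711, -0.7029]], 't': [-0.0708, -0.3631, 1.5324]}
side {'fx': 430.4764, 'fy': 430.4764, 'cx': 261.8583, 'cy': 197.4054, 'R': [[0.993, -0.1174, -0.0089], [-0.09, -0.7077, -0.7008], [0.076, 0.6967, -0.7133]], 't': [-0.61, 0.1295, 1.1981]}
wrist {'fx': 332.2321, 'fy': 332.2321, 'cx': 254.5212, 'cy': 194.8541, 'R': [[0.2195, 0.9756, -0.0021], [0.9329, -0.2092, 0.2931], [0.2855, -0.0663, -0.9561]], 't': [-0.6484, -0.0368, 0.3911]}
```

View pics/scene0.png

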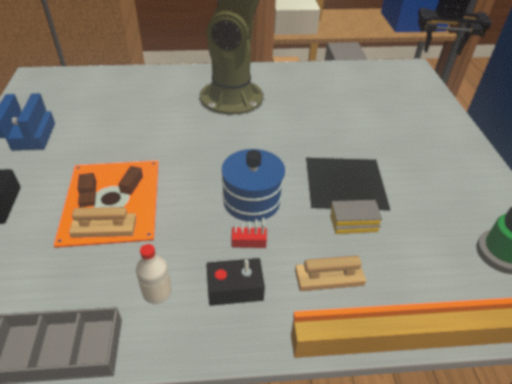

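View pics/side0.png

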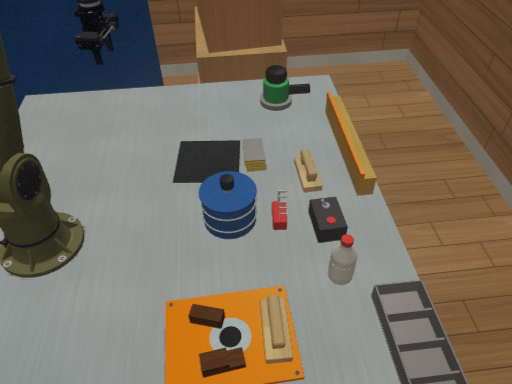

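The scene view shows the bin with its lid (knob near 254,158), the mat to its right (345,183), and the plate to its left with offcuts at (87,187) and (130,180). The side view shows the stepped offcut at (222,361), the plain one at (207,316), and the knob at (227,182).

```bash
cat > h.py <<'E'
import numpy as np,cv2
from cell import env
def ray(m,uv,z):
    uv=np.atleast_2d(uv).astype(float);R=np.array(m["R"]);t=np.array(m["t"])
    d=np.c_[(uv[:,0]-m["cx"])/m["fx"],(uv[:,1]-m["cy"])/m["fy"],np.ones(len(uv))]@R
    c=-R.T@t
    return (c+d*((z-c[2])/d[:,2])[:,None])[:,:2]
def proj(m,X):
    p=np.atleast_2d(X)@np.array(m["R"]).T+np.array(m["t"])
    return np.c_[p[:,0]/p[:,2]*m["fx"]+m["cx"],p[:,1]/p[:,2]*m["fy"]+m["cy"]]
def big(mask,box=None):
    mk=mask.astype(np.uint8)
    if box:
        b=np.zeros_like(mk);x0,y0,x1,y1=box;b[y0:y1,x0:x1]=1;mk*=b
    cs,_=cv2.findContours(mk,cv2.RETR_EXTERNAL,cv2.CHAIN_APPROX_NONE)
    return sorted(cs,key=cv2.contourArea,reverse=True)
def rect(p): # min area rect mm
    (c,s,a)=cv2.minAreaRect((np.array(p)*1000).astype(np.float32)); return np.round(c,1),np.round(s,1),round(a,1)
E
python3 - <<'E'
from h import *
for n in("scene","side"):
    im=np.load(f"pics/{n}0.npy");m=env.camera_model(n);h=cv2.cvtColor(im,cv2.COLOR_RGB2HSV);H,S,V=cv2.split(h)
    box={"scene":(40,150,165,260),"side":(155,280,310,384)}[n]
    c=big((H<20)&(S>200)&(V>200),box)[0]
    print(n,"plate",rect(ray(m,c[:,0],.01)))
    mb={"scene":(295,145,400,220),"side":(165,130,245,190)}[n]
    c=big((V<75)&(S<90),mb)[0]; print(" mat",rect(ray(m,c[:,0],.004)),cv2.contourArea(c))
    lb={"scene":(210,140,295,225),"side":(190,165,265,240)}[n]
    c=big((V<75)&(S<120),lb)[0]; M=c[:,0]; print(" knob px",M.min(0),M.max(0),"top-centre guess", ray(m,[[M[:,0].mean(),(M[:,1].min()+M[:,1].max())/2]],.146))
    c=big((H>100)&(H<120)&(S>120),lb)[0]; 
    P=ray(m,c[:,0],.115)*1000
    print(" lid y/x ranges",P.min(0).round(),P.max(0).round())
    x0,y0,x1,y1={"scene":(60,155,160,215),"side":(180,295,270,384)}[n]
    cv2.imwrite(f"pics/off_{n}.png",cv2.resize(im[y0:y1,x0:x1,::-1],None,fx=6,fy=6,interpolation=cv2.INTER_CUBIC))
a=cv2.imread("pics/off_scene.png");b=cv2.imread("pics/off_side.png")
hh=max(a.shape[0],b.shape[0]);f=lambda q:cv2.copyMakeBorder(q,0,hh-q.shape[0],0,0,cv2.BORDER_CONSTANT)
j=np.hstack([f(a),f(b)]);print(j.shape);cv2.imwrite("pics/off.png",cv2.resize(j,None,fx=.69,fy=.69))
E
```

```text
scene plate (array([ 505.5, -340.2]), array([287.9, 226.2]), 1.8)
 mat (array([468.2, 297.6]), array([202.3, 200. ]), 84.4) 2930.0
 knob px [247 151] [260 167] top-centre guess [[0.52477011 0.03140812]]
 lid y/x ranges [453. -43.] [607. 106.]
side plate (array([ 500.4, -342.1]), array([293.3, 231. ]), 1.8)
 mat (array([467.1, 294.5]), array([209.9, 206.5]), 83.3) 2150.0
 knob px [190 165] [238 182] top-centre guess [[0.48618612 0.06916696]]
 lid y/x ranges [447. -72.] [601. 110.]
(534, 1140, 3)
```

View pics/off.png

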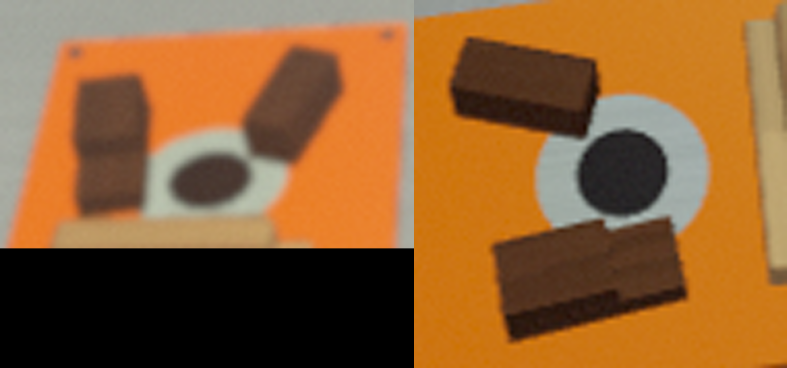

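The crop shows the plain offcut (top face at about side pixels 193,304 to 221,322) and the stepped one, with its low end toward +x. Moving over the knob now for a close look.

Request:
{"fn": "step_arm", "kwargs": {
  "moves": [
    {"dp": [-34,-34,-4],"dr": [0,0,0],"fingers": 0},
    {"dp": [-34,-34,-4],"dr": [0,0,0],"fingers": 0},
    {"dp": [-34,-34,-4],"dr": [0,0,0],"fingers": 0},
    {"dp": [-34,-34,-4],"dr": [0,0,0],"fingers": 0},
    {"dp": [-34,-34,-4],"dr": [0,0,0],"fingers": 0}
  ],
  "squeeze": 30
}}

```text
time_s: 0.78
tool_pos: [0.2722, 0.4292, 0.2083]
tool_rot: [-180.0, 0.0, 167.3]
force: [1.9, -0.4, -0.4]
grip_width: 0.0871
grasp_force: 0.0
```

Request:
{"fn": "step_arm", "kwargs": {
  "moves": [
    {"dp": [-34,-34,-3],"dr": [0,0,0],"fingers": 0},
    {"dp": [-34,-34,-3],"dr": [0,0,0],"fingers": 0},
    {"dp": [-34,-34,-3],"dr": [0,0,0],"fingers": 0},
    {"dp": [-34,-34,-3],"dr": [0,0,0],"fingers": 0},
    {"dp": [-34,-34,-3],"dr": [0,0,0],"fingers": 0}
  ]
}}

```text
time_s: 1.4
tool_pos: [0.4005, 0.2261, 0.2234]
tool_rot: [180.0, 0.0, 167.3]
force: [-0.0, 0.6, 0.2]
grip_width: 0.0873
grasp_force: 0.0
```

Request:
{"fn": "step_arm", "kwargs": {
  "moves": [
    {"dp": [-34,-34,-3],"dr": [0,0,0],"fingers": 0},
    {"dp": [-34,-34,-3],"dr": [0,0,0],"fingers": 0},
    {"dp": [-34,-34,-3],"dr": [0,0,0],"fingers": 0},
    {"dp": [-34,-34,-3],"dr": [0,0,0],"fingers": 0},
    {"dp": [0,0,0],"dr": [0,0,0],"fingers": 0}
  ]
}}

```text
time_s: 2.02
tool_pos: [0.504, 0.0605, 0.2355]
tool_rot: [-179.9, 0.1, 166.8]
force: [-0.3, -0.5, -0.9]
grip_width: 0.087
grasp_force: 0.0
```

```bash
python3 - <<'E'
from h import *
o=env.get_obs();print(o["time_s"],o["tool_pos"].round(4) if hasattr(o["tool_pos"],'round') else o["tool_pos"],o["tool_rot"],o["qpos"])
m=env.camera_model("wrist");im=env.read_camera("wrist");np.save("pics/w1.npy",im)
H,S,V=cv2.split(cv2.cvtColor(im,cv2.COLOR_RGB2HSV))
c=max(big((H>95)&(H<125)&(S>120)),key=cv2.contourArea)
P=ray(m,c[:,0],.115); print("lid circle",cv2.minEnclosingCircle((P*1000).astype(np.float32)))
print("knob proj",proj(m,[.526,.031,.161]))
cv2.imwrite("pics/w1.png",im[:,:,::-1])
E
```

```text
2.025 [0.504  0.0605 0.2355] [-1.79929317e+02  7.06343679e-02  1.66848365e+02] [-41.13457671  -1.21814138  30.99166328  99.8619847    0.72874436
  81.14608612  66.58795525]
lid circle ((522.9703979492188, 30.280765533447266), 80.10478973388672)
knob proj [[228.24383905 222.09368441]]
```

View pics/w1.png

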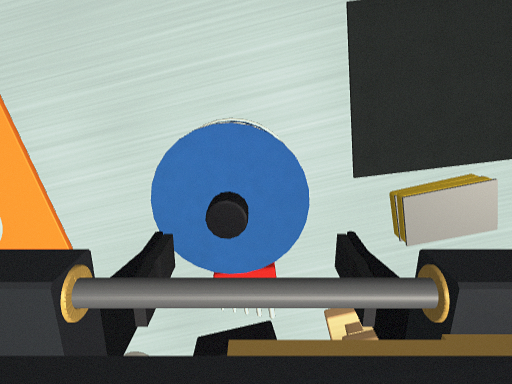

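The wrist picture shows the lid's disc centred near (230,198) and the knob's top at (228,220). The fitted circle gives a lid radius of 80.1 mm with its centre at (0.523, 0.030). Lowering toward it.

Request:
{"fn": "step_arm", "kwargs": {
  "moves": [
    {"dp": [-13,-13,10],"dr": [0,0,0],"fingers": 0},
    {"dp": [-13,-13,15],"dr": [0,0,0],"fingers": 0},
    {"dp": [0,0,15],"dr": [0,0,0],"fingers": 0},
    {"dp": [0,0,15],"dr": [0,0,0],"fingers": 0},
    {"dp": [0,0,0],"dr": [0,0,0],"fingers": 0}
  ]
}}

```text
time_s: 2.7
tool_pos: [0.5208, 0.0353, 0.1788]
tool_rot: [-180.0, -0.2, 167.4]
force: [0.0, -0.1, 0.9]
grip_width: 0.0871
grasp_force: 0.0
```

Request:
{"fn": "step_arm", "kwargs": {
  "moves": [
    {"dp": [0,0,0],"dr": [0,0,0],"fingers": 0},
    {"dp": [0,0,0],"dr": [0,0,0],"fingers": 0},
    {"dp": [0,0,0],"dr": [0,0,0],"fingers": 0},
    {"dp": [0,0,0],"dr": [0,0,0],"fingers": 0},
    {"dp": [0,0,0],"dr": [0,0,0],"fingers": 0}
  ]
}}

```text
time_s: 3.32
tool_pos: [0.5224, 0.034, 0.1804]
tool_rot: [180.0, 0.0, 167.3]
force: [0.8, 0.1, 0.7]
grip_width: 0.0872
grasp_force: 0.0
```

Request:
{"fn": "step_arm", "kwargs": {
  "moves": [
    {"dp": [-2,-3,13],"dr": [0,0,0],"fingers": 0},
    {"dp": [0,0,14],"dr": [0,0,0],"fingers": 0},
    {"dp": [0,0,14],"dr": [0,0,0],"fingers": 0},
    {"dp": [0,0,12],"dr": [0,0,0],"fingers": 0},
    {"dp": [0,0,0],"dr": [0,0,0],"fingers": 0}
  ]
}}

```text
time_s: 3.95
tool_pos: [0.5226, 0.0305, 0.126]
tool_rot: [-179.9, -0.1, 167.3]
force: [0.7, -0.5, -0.2]
grip_width: 0.0868
grasp_force: 0.0
```

Request:
{"fn": "step_arm", "kwargs": {
  "moves": [
    {"dp": [0,0,0],"dr": [0,0,0],"fingers": 0.3},
    {"dp": [0,0,0],"dr": [0,0,0],"fingers": 0.5},
    {"dp": [0,0,0],"dr": [0,0,0],"fingers": 1},
    {"dp": [0,0,0],"dr": [0,0,0],"fingers": 1},
    {"dp": [0,0,0],"dr": [0,0,0],"fingers": 1}
  ],
  "squeeze": 30
}}

```text
time_s: 4.58
tool_pos: [0.5236, 0.0306, 0.1274]
tool_rot: [180.0, 0.0, 167.3]
force: [0.9, 0.4, 0.3]
grip_width: 0.0449
grasp_force: 0.0
```

Request:
{"fn": "step_arm", "kwargs": {
  "moves": [
    {"dp": [0,0,0],"dr": [0,0,0],"fingers": 1},
    {"dp": [0,0,0],"dr": [0,0,0],"fingers": 1},
    {"dp": [0,0,0],"dr": [0,0,0],"fingers": 1},
    {"dp": [0,0,-5],"dr": [0,0,0],"fingers": 1},
    {"dp": [0,0,-5],"dr": [0,0,0],"fingers": 1}
  ]
}}

```text
time_s: 5.2
tool_pos: [0.5237, 0.0306, 0.1378]
tool_rot: [180.0, 0.0, 167.3]
force: [0.5, 0.3, -0.0]
grip_width: 0.0019
grasp_force: 0.0
```

The fingers shut on nothing (1.9 mm). I'll look before doing anything else.

```bash
python3 - <<'E'
from h import *
print(env.get_obs()["grip_width"],env.get_obs()["grasp_force"])
s=env.read_camera("side");w=env.read_camera("wrist");c=env.read_camera("scene")
f=lambda q:cv2.resize(q,(400,300),interpolation=cv2.INTER_CUBIC)
cv2.imwrite("pics/chk1.png",np.vstack([np.hstack([f(s[110:260,130:330]),f(c[90:240,150:350])]),np.hstack([f(w),f(w[100:300,120:387])])])[:,:,::-1])
E
```

```text
0.0018645816281034691 0.0
```

View pics/chk1.png

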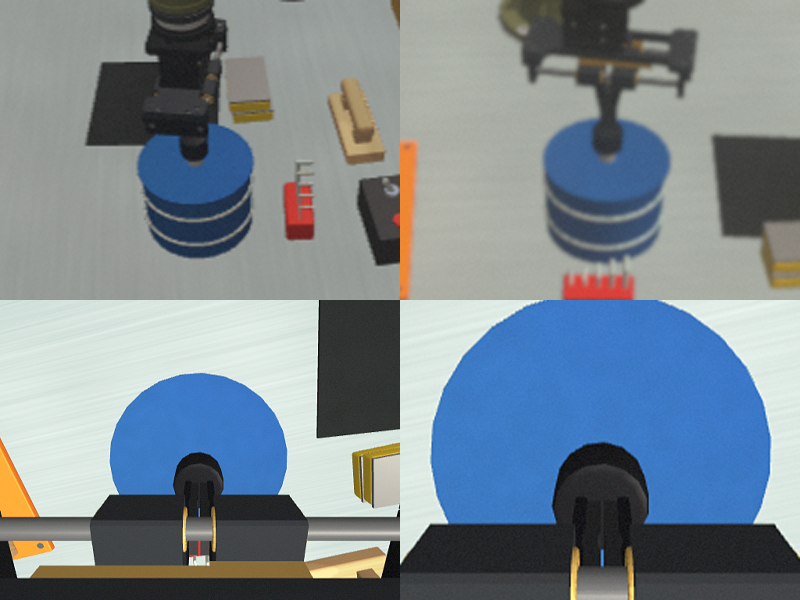

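The fingers stand behind the knob, on its +x side. I'll measure the offset between the TCP and the knob.

```bash
python3 - <<'E'
from h import *
o=env.get_obs();T=o["tool_pos"];print(T,o["tool_rot"])
m=env.camera_model("wrist");im=env.read_camera("wrist");np.save("pics/w2.npy",im)
H,S,V=cv2.split(cv2.cvtColor(im,cv2.COLOR_RGB2HSV))
c=big((H>95)&(H<125)&(S>120))[0][:,0];c=c[(c[:,1]<235)]
P=ray(m,c,.115)*1000
# circle fit of outer arc
c0=P.mean(0)
from scipy.optimize import least_squares
r=least_squares(lambda q:np.hypot(*(P-q[:2]).T)-q[2],[523,30,80],loss="soft_l1");print("lid",r.x.round(1),np.abs(r.fun).mean())
print("wrist proj TCP",proj(m,T),"R row2",np.round(m["R"][2],3),"C",(-np.array(m["R"]).T@m["t"]).round(4))
for n in("side","scene"):
    mm=env.camera_model(n);print(n,"TCP",proj(mm,T),"knobtop@.5235,.0305",proj(mm,[.5235,.0305,.161]))
k=big((V<60)&(S<120))
w=cv2.resize(im[130:384,130:380],None,fx=2.3,fy=2.3,interpolation=cv2.INTER_CUBIC)
cv2.imwrite("pics/w2.png",w[:,:,::-1])
E
```

```text
[0.52398441 0.03065532 0.13789319] [1.79966581e+02 5.20405164e-02 1.67294506e+02]
lid [522.7  29.7  77.9] 13.245603513351055
wrist proj TCP [[255.59284443 224.62872084]] R row2 [ 0.287 -0.064 -0.956] C [0.4458 0.0475 0.3338]
side TCP [[226.8073833  184.07754616]] knobtop@.5235,.0305 [[226.04625018 177.84968618]]
scene TCP [[252.90881075 161.37960415]] knobtop@.5235,.0305 [[253.04133747 153.84879152]]
```

View pics/w2.png

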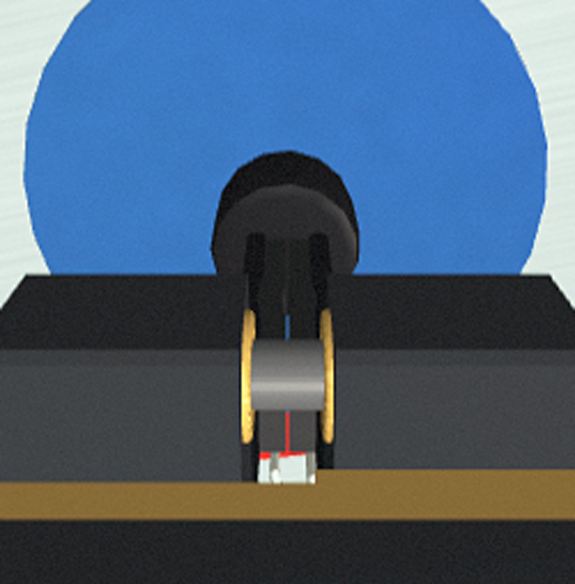

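The fingertips cover the knob's top face, so they seem to be above it, though the reported TCP z is 0.138. I'll check the TCP height against the start pictures and the current ones.

```bash
python3 - <<'E'
from h import *
o=env.get_obs();T=[.1429,.6335,.1873];psi=np.radians(167.3);y=np.array([np.sin(psi),-np.cos(psi),0])
for n in("side","scene"):
    m=env.camera_model(n)
    for dz in(0,.02,.04):
        print(n,dz,"start tips L,R",(proj(m,[np.array(T)+[0,0,dz]+s*.05*y for s in(1,-1)])).round(1).tolist())
    im=cv2.imread(f"pics/{n}0.png")
    x0,y0={"side":(60,0),"scene":(400,0)}[n]
    a=cv2.resize(im[y0:y0+80,x0:x0+100],None,fx=4,fy=4,interpolation=cv2.INTER_CUBIC)
    cv2.imwrite(f"pics/t_{n}.png",a)
cv2.imwrite("pics/tips.png",np.hstack([cv2.imread("pics/t_side.png"),cv2.imread("pics/t_scene.png")]))
w=env.camera_model("wrist");P=o["tool_pos"]
for dz in(0,.02,.04):print(dz,proj(w,[P+[-.0093,.002,dz]]))
E
```

```text
side 0 start tips L,R [[112.3, 59.1], [102.3, 73.3]]
side 0.02 start tips L,R [[110.9, 53.9], [100.7, 67.9]]
side 0.04 start tips L,R [[109.4, 48.6], [99.0, 62.5]]
scene 0 start tips L,R [[454.0, 64.3], [420.7, 61.5]]
scene 0.02 start tips L,R [[456.3, 58.1], [422.6, 55.4]]
scene 0.04 start tips L,R [[458.6, 51.9], [424.6, 49.2]]
0 [[255.49425045 210.53189367]]
0.02 [[255.59260633 222.44209406]]
0.04 [[255.71311631 237.03499834]]
```

View pics/tips.png

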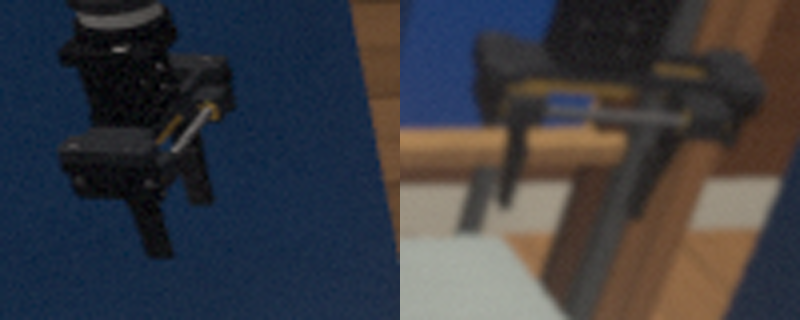

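The start pictures show both real fingertips about 33 mm above the reported TCP, in both views, and the current wrist view agrees. I'll apply a 33 mm correction (true tip z = reported + 0.033). Next: open, go lower and grip again.

Request:
{"fn": "step_arm", "kwargs": {
  "moves": [
    {"dp": [0,0,-5],"dr": [0,0,0],"fingers": 0},
    {"dp": [0,0,0],"dr": [0,0,0],"fingers": 0},
    {"dp": [0,0,0],"dr": [0,0,0],"fingers": 0},
    {"dp": [0,0,0],"dr": [0,0,0],"fingers": 0},
    {"dp": [0,0,0],"dr": [0,0,0],"fingers": 0}
  ]
}}

```text
time_s: 6.02
tool_pos: [0.5235, 0.0306, 0.1422]
tool_rot: [-180.0, -0.0, 167.3]
force: [0.5, 0.0, 0.6]
grip_width: 0.0424
grasp_force: 0.0
```

Request:
{"fn": "step_arm", "kwargs": {
  "moves": [
    {"dp": [0,0,0],"dr": [0,0,0],"fingers": 0},
    {"dp": [0,0,0],"dr": [0,0,0],"fingers": 0},
    {"dp": [0,0,9],"dr": [0,0,0],"fingers": 0},
    {"dp": [0,0,9],"dr": [0,0,0],"fingers": 0},
    {"dp": [0,0,9],"dr": [0,0,0],"fingers": 0}
  ]
}}

```text
time_s: 6.65
tool_pos: [0.5233, 0.0306, 0.1144]
tool_rot: [-180.0, -0.0, 167.3]
force: [-0.5, -0.0, 0.0]
grip_width: 0.0855
grasp_force: 0.0
```

Request:
{"fn": "step_arm", "kwargs": {
  "moves": [
    {"dp": [0,0,8],"dr": [0,0,0],"fingers": 0},
    {"dp": [0,0,6],"dr": [0,0,0],"fingers": 0},
    {"dp": [0,0,5],"dr": [0,0,0],"fingers": 0},
    {"dp": [0,0,0],"dr": [0,0,0],"fingers": 0},
    {"dp": [0,0,0],"dr": [0,0,0],"fingers": 0}
  ]
}}

```text
time_s: 7.28
tool_pos: [0.5238, 0.0306, 0.0966]
tool_rot: [180.0, 0.0, 167.3]
force: [0.9, 0.6, 0.6]
grip_width: 0.0872
grasp_force: 0.0
```

Request:
{"fn": "step_arm", "kwargs": {
  "moves": [
    {"dp": [0,0,0],"dr": [0,0,0],"fingers": 1},
    {"dp": [0,0,0],"dr": [0,0,0],"fingers": 1},
    {"dp": [0,0,0],"dr": [0,0,0],"fingers": 1},
    {"dp": [0,0,0],"dr": [0,0,0],"fingers": 1},
    {"dp": [0,0,0],"dr": [0,0,0],"fingers": 1}
  ],
  "squeeze": 30
}}

```text
time_s: 7.9
tool_pos: [0.5236, 0.0306, 0.0964]
tool_rot: [180.0, 0.0, 167.3]
force: [0.4, 0.5, -0.8]
grip_width: 0.0449
grasp_force: 0.0
```

Request:
{"fn": "step_arm", "kwargs": {
  "moves": [
    {"dp": [0,0,0],"dr": [0,0,0],"fingers": 1},
    {"dp": [0,0,0],"dr": [0,0,0],"fingers": 1},
    {"dp": [0,0,0],"dr": [0,0,0],"fingers": 1},
    {"dp": [0,0,0],"dr": [0,0,0],"fingers": 1},
    {"dp": [0,0,0],"dr": [0,0,0],"fingers": 1}
  ]
}}

```text
time_s: 8.52
tool_pos: [0.5236, 0.0306, 0.0964]
tool_rot: [180.0, -0.0, 167.3]
force: [0.6, 0.3, -0.9]
grip_width: 0.0373
grasp_force: 30.0
```

Gripped at 37.3 mm with 30 N. Lifting slowly, then moving over to the mat.

Request:
{"fn": "step_arm", "kwargs": {
  "moves": [
    {"dp": [0,0,-4],"dr": [0,0,0],"fingers": 1},
    {"dp": [0,0,-6],"dr": [0,0,0],"fingers": 1},
    {"dp": [0,0,-12],"dr": [0,0,0],"fingers": 1},
    {"dp": [0,0,-15],"dr": [0,0,0],"fingers": 1},
    {"dp": [0,0,-13],"dr": [0,0,0],"fingers": 1}
  ]
}}

```text
time_s: 9.15
tool_pos: [0.5241, 0.0306, 0.1479]
tool_rot: [180.0, 0.1, 167.3]
force: [0.2, -0.5, -2.3]
grip_width: 0.0375
grasp_force: 30.0
```

Request:
{"fn": "step_arm", "kwargs": {
  "moves": [
    {"dp": [6,12,-3],"dr": [0,0,0],"fingers": 1},
    {"dp": [12,25,0],"dr": [0,0,0],"fingers": 1},
    {"dp": [12,26,0],"dr": [0,0,0],"fingers": 1},
    {"dp": [13,28,0],"dr": [0,0,0],"fingers": 1},
    {"dp": [13,28,0],"dr": [0,0,0],"fingers": 1}
  ]
}}

```text
time_s: 9.78
tool_pos: [0.4941, 0.1611, 0.1492]
tool_rot: [180.0, -0.0, 167.3]
force: [-0.4, 0.3, -3.5]
grip_width: 0.0372
grasp_force: 30.0
```

Request:
{"fn": "step_arm", "kwargs": {
  "moves": [
    {"dp": [13,28,0],"dr": [0,0,0],"fingers": 1},
    {"dp": [13,28,0],"dr": [0,0,0],"fingers": 1},
    {"dp": [12,28,0],"dr": [0,0,0],"fingers": 1},
    {"dp": [12,26,0],"dr": [0,0,0],"fingers": 1},
    {"dp": [8,18,0],"dr": [0,0,0],"fingers": 1}
  ]
}}

```text
time_s: 10.4
tool_pos: [0.4652, 0.2989, 0.149]
tool_rot: [-180.0, -0.1, 167.4]
force: [-0.3, -0.1, -2.8]
grip_width: 0.0369
grasp_force: 30.0
```

Request:
{"fn": "step_arm", "kwargs": {
  "moves": [
    {"dp": [0,0,10],"dr": [0,0,0],"fingers": 1},
    {"dp": [0,0,15],"dr": [0,0,0],"fingers": 1},
    {"dp": [0,0,15],"dr": [0,0,0],"fingers": 1},
    {"dp": [0,0,10],"dr": [0,0,0],"fingers": 1},
    {"dp": [0,0,0],"dr": [0,0,0],"fingers": 1}
  ]
}}

```text
time_s: 11.02
tool_pos: [0.4662, 0.2957, 0.0982]
tool_rot: [-179.9, -0.1, 167.3]
force: [-0.0, 0.1, -1.6]
grip_width: 0.0374
grasp_force: 30.0
```

```bash
python3 - <<'E'
from h import *
o=env.get_obs();print(o["time_s"],o["tool_pos"],o["tool_rot"],o["force"],o["qpos"],o["grip_width"])
m=env.camera_model("wrist");im=env.read_camera("wrist");np.save("pics/w3.npy",im)
s=env.read_camera("side");np.save("pics/s3.npy",s);c=env.read_camera("scene")
f=lambda q:cv2.resize(q,(400,300),interpolation=cv2.INTER_CUBIC)
cv2.imwrite("pics/chk3.png",np.vstack([np.hstack([f(s[80:230,130:330]),f(c[90:240,250:450])]),np.hstack([f(im),f(c[140:265,40:210])])])[:,:,::-1])
E
```

```text
11.025 [0.46617151 0.29566832 0.09816555] [-1.79897853e+02 -7.13604661e-02  1.67250067e+02] [-0.00317137  0.13593636 -1.59038465] [-53.8599538   10.39488025  20.79370052 104.38893682  -3.9977236
  66.05503498  45.50374018] 0.037437673776282064
```

View pics/chk3.png

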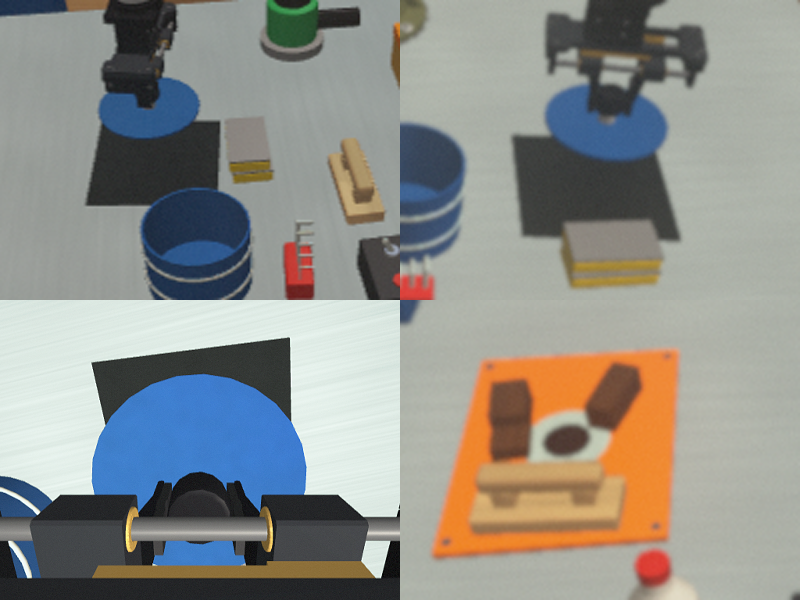

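The lid hangs level over the mat and the bin is open; the mat's near edge shows at about (118,81) to (371,49) in the wrist view. I'll compute the mat corners and both offcuts' poses together.

```bash
python3 - <<'E'
from h import *
m=env.camera_model("wrist");print("mat near corners",ray(m,[[118,81],[371,49]],.004).round(3).tolist())
# side0: contours of brown
n="side";im=np.load("pics/side0.npy");ms=env.camera_model(n);H,S,V=cv2.split(cv2.cvtColor(im,cv2.COLOR_RGB2HSV))
brown=((V<125)&(S>100))
for c in big(brown,(180,295,255,384))[:3]:
    print("brown",cv2.contourArea(c),c[:,0].min(0),c[:,0].max(0))
o=np.array([180,295])
P=lambda l:np.array(l)/4.14+o
sh=P([(54,38),(183,60),(172,108),(37,86)]);print("short top",ray(ms,sh,.044).round(3).tolist(),rect(ray(ms,sh,.044)))
lg=P([(80,245),(191,222),(204,290),(93,315)]);print("long hi",ray(ms,lg,.044).round(3).tolist(),rect(ray(ms,lg,.044)))
ll=P([(254,218),(271,290),(204,303)]);print("long lo",ray(ms,ll,.028).round(3).tolist())
# scene crop: origin 60,155
mc=env.camera_model("scene");o=np.array([60,155])
sh=P([(292,46),(340,60),(288,125),(247,112)]);print("short sc",ray(mc,sh,.044).round(3).tolist())
lg=P([(80,80),(138,75),(145,128),(76,143)]);print("long hi sc",ray(mc,lg,.044).round(3).tolist())
E
```

```text
mat near corners [[0.355, 0.205], [0.377, 0.413]]
brown 917.5 [199 348] [245 376]
brown 592.5 [189 304] [224 327]
short top [[0.42, -0.268], [0.492, -0.291], [0.484, -0.32], [0.411, -0.298]] (array([ 451.9, -294.2]), array([30.6, 77.2]), 73.0)
long hi [[0.433, -0.392], [0.491, -0.387], [0.495, -0.424], [0.439, -0.43]] (array([ 464.1, -408. ]), array([58.8, 37.9]), 6.1)
long lo [[0.524, -0.381], [0.529, -0.421], [0.494, -0.424]]
short sc [[0.412, -0.293], [0.428, -0.261], [0.489, -0.287], [0.475, -0.314]]
long hi sc [[0.438, -0.425], [0.435, -0.389], [0.486, -0.376], [0.498, -0.416]]
```

Request:
{"fn": "step_arm", "kwargs": {
  "moves": [
    {"dp": [0,0,12],"dr": [0,0,0],"fingers": 1},
    {"dp": [0,0,15],"dr": [0,0,0],"fingers": 1},
    {"dp": [0,0,15],"dr": [0,0,0],"fingers": 1},
    {"dp": [0,0,12],"dr": [0,0,0],"fingers": 1},
    {"dp": [0,0,8],"dr": [0,0,0],"fingers": 1}
  ]
}}

```text
time_s: 11.8
tool_pos: [0.4663, 0.2963, 0.0361]
tool_rot: [-179.9, -0.0, 167.3]
force: [0.3, 0.2, -2.6]
grip_width: 0.0372
grasp_force: 30.0
```

Mat centre comes out at (0.470, 0.298), and the lid is within about 4 mm of it. Lowering gently.

Request:
{"fn": "step_arm", "kwargs": {
  "moves": [
    {"dp": [3,2,10],"dr": [0,0,0],"fingers": 1},
    {"dp": [-3,0,10],"dr": [0,0,0],"fingers": 1},
    {"dp": [0,0,8],"dr": [0,0,0],"fingers": 1},
    {"dp": [0,0,4],"dr": [0,0,0],"fingers": 1},
    {"dp": [0,0,2],"dr": [0,0,0],"fingers": 1}
  ]
}}

```text
time_s: 12.42
tool_pos: [0.4672, 0.2985, 0.0032]
tool_rot: [-180.0, 0.0, 167.3]
force: [-0.3, -0.3, -2.4]
grip_width: 0.0374
grasp_force: 30.0
```

Request:
{"fn": "step_arm", "kwargs": {
  "moves": [
    {"dp": [0,0,1],"dr": [0,0,0],"fingers": 1},
    {"dp": [0,0,1],"dr": [0,0,0],"fingers": 1},
    {"dp": [0,0,1],"dr": [0,0,0],"fingers": 1},
    {"dp": [0,0,0],"dr": [0,0,0],"fingers": 1},
    {"dp": [0,0,0],"dr": [0,0,0],"fingers": 1}
  ]
}}

```text
time_s: 13.05
tool_pos: [0.4672, 0.2987, 0.0005]
tool_rot: [180.0, 0.0, 167.3]
force: [0.4, -0.4, -2.6]
grip_width: 0.0369
grasp_force: 30.0
```

Request:
{"fn": "step_arm", "kwargs": {
  "moves": [
    {"dp": [0,0,0.7],"dr": [0,0,0],"fingers": 1},
    {"dp": [0,0,0.7],"dr": [0,0,0],"fingers": 1},
    {"dp": [0,0,0.7],"dr": [0,0,0],"fingers": 1},
    {"dp": [0,0,0],"dr": [0,0,0],"fingers": 1},
    {"dp": [0,0,0],"dr": [0,0,0],"fingers": 1}
  ]
}}

```text
time_s: 13.68
tool_pos: [0.4672, 0.2985, -0.0016]
tool_rot: [180.0, -0.0, 167.3]
force: [-1.0, -1.1, -0.2]
grip_width: 0.0373
grasp_force: 30.0
```

The weight came off the wrist (−0.2 N), so the lid rests on the mat. Releasing it, rising, and heading over to the plate.

Request:
{"fn": "step_arm", "kwargs": {
  "moves": [
    {"dp": [0,0,0],"dr": [0,0,0],"fingers": 0.4},
    {"dp": [0,0,0],"dr": [0,0,0],"fingers": 0.2},
    {"dp": [0,0,0],"dr": [0,0,0],"fingers": 0},
    {"dp": [0,0,0],"dr": [0,0,0],"fingers": 0},
    {"dp": [0,0,0],"dr": [0,0,0],"fingers": 0}
  ]
}}

```text
time_s: 14.3
tool_pos: [0.4672, 0.2986, -0.0017]
tool_rot: [180.0, 0.0, 167.3]
force: [-0.3, -0.4, -0.5]
grip_width: 0.0795
grasp_force: 0.0
```

Request:
{"fn": "step_arm", "kwargs": {
  "moves": [
    {"dp": [0,0,-10],"dr": [0,0,0],"fingers": 0},
    {"dp": [0,0,-25],"dr": [0,0,0],"fingers": 0},
    {"dp": [0,0,-40],"dr": [0,0,0],"fingers": 0},
    {"dp": [0,0,-45],"dr": [0,0,0],"fingers": 0},
    {"dp": [0,0,-35],"dr": [0,0,0],"fingers": 0}
  ]
}}

```text
time_s: 14.92
tool_pos: [0.4678, 0.2988, 0.1562]
tool_rot: [179.9, 0.1, 167.3]
force: [0.4, 0.6, -0.3]
grip_width: 0.0869
grasp_force: 0.0
```

Request:
{"fn": "step_arm", "kwargs": {
  "moves": [
    {"dp": [-10,-38,-5],"dr": [0,0,0],"fingers": 0},
    {"dp": [-13,-47,0],"dr": [0,0,0],"fingers": 0},
    {"dp": [-13,-47,0],"dr": [0,0,0],"fingers": 0},
    {"dp": [-13,-47,0],"dr": [0,0,0],"fingers": 0},
    {"dp": [-13,-47,0],"dr": [0,0,0],"fingers": 0}
  ]
}}

```text
time_s: 15.55
tool_pos: [0.4781, 0.0628, 0.1591]
tool_rot: [179.9, 0.1, 167.3]
force: [0.4, -0.3, -0.7]
grip_width: 0.0871
grasp_force: 0.0
```

Request:
{"fn": "step_arm", "kwargs": {
  "moves": [
    {"dp": [-13,-47,0],"dr": [0,0,0],"fingers": 0},
    {"dp": [-13,-47,0],"dr": [0,0,0],"fingers": 0},
    {"dp": [-13,-47,0],"dr": [0,0,0],"fingers": 0},
    {"dp": [-13,-47,0],"dr": [0,0,0],"fingers": 0},
    {"dp": [-13,-47,0],"dr": [0,0,0],"fingers": 0}
  ]
}}

```text
time_s: 16.18
tool_pos: [0.4898, -0.1806, 0.1592]
tool_rot: [179.9, 0.1, 167.3]
force: [1.1, 0.2, -0.8]
grip_width: 0.0868
grasp_force: 0.0
```

Request:
{"fn": "step_arm", "kwargs": {
  "moves": [
    {"dp": [-13,-47,0],"dr": [0,0,0],"fingers": 0},
    {"dp": [-13,-47,0],"dr": [0,0,0],"fingers": 0},
    {"dp": [-8,-30,0],"dr": [0,0,0],"fingers": 0},
    {"dp": [0,0,0],"dr": [0,0,0],"fingers": 0},
    {"dp": [0,0,0],"dr": [0,0,0],"fingers": 0}
  ]
}}

```text
time_s: 16.8
tool_pos: [0.4958, -0.3064, 0.1584]
tool_rot: [179.9, -0.0, 167.3]
force: [0.2, -0.0, -1.4]
grip_width: 0.0871
grasp_force: 0.0
```

```bash
python3 - <<'E'
from h import *
o=env.get_obs();print(o["time_s"],o["tool_pos"],o["tool_rot"],o["qpos"])
m=env.camera_model("wrist");im=env.read_camera("wrist");np.save("pics/w4.npy",im)
H,S,V=cv2.split(cv2.cvtColor(im,cv2.COLOR_RGB2HSV))
for c in big((V<140)&(S>90)&(H<20))[:4]:print("brown",cv2.contourArea(c),c[:,0].min(0),c[:,0].max(0),cv2.approxPolyDP(c,3,True)[:,0].tolist())
sc=env.read_camera("scene")
ms=env.camera_model("scene");h,s,v=cv2.split(cv2.cvtColor(sc,cv2.COLOR_RGB2HSV))
c=big((h>95)&(h<125)&(s>120),(295,120,410,215))[0];P=(ray(ms,c[:,0],.017)*1000).astype(np.float32);print("lid",cv2.minEnclosingCircle(P))
im2=im.copy();im2[:110,:160]=cv2.resize(sc[130:240,270:430],(160,110))
cv2.imwrite("pics/w4.png",im2[:,:,::-1])
E
```

```text
16.8 [ 0.49578024 -0.30644502  0.15837142] [ 1.79932567e+02 -1.81785867e-03  1.67332686e+02] [-15.21765531  15.2905149   52.48722112  96.95217583 -12.6323815
  74.00118031 117.14126646]
brown 4186.0 [114 130] [195 227] [[159, 130], [114, 149], [139, 202], [148, 203], [162, 227], [193, 216], [195, 210]]
brown 2950.0 [237  84] [280 171] [[245, 84], [237, 168], [270, 171], [280, 90]]
brown 1334.5 [389 334] [511 356] [[389, 347], [395, 353], [390, 347], [397, 341], [394, 348], [403, 354], [396, 355], [409, 355], [406, 349], [414, 355], [432, 356], [438, 355], [442, 346], [445, 348], [441, 341], [448, 345], [441, 355], [455, 355], [454, 351], [464, 356], [457, 352], [458, 348], [450, 355], [445, 353], [453, 348], [453, 341], [465, 348], [468, 341], [472, 346], [465, 351], [469, 349], [469, 355], [477, 353], [477, 349], [469, 349], [478, 341], [481, 344], [476, 347], [481, 346], [480, 353], [485, 356], [497, 355], [499, 352], [496, 355], [491, 351], [500, 347], [500, 355], [508, 356], [509, 352], [502, 353], [506, 345], [511, 350], [511, 339], [506, 342], [511, 334], [493, 334], [486, 340], [481, 334], [442, 334], [436, 350], [427, 346], [431, 353], [421, 349], [426, 344], [421, 345], [421, 341], [430, 341], [405, 339], [405, 343], [391, 339], [393, 344]]
brown 628.0 [175 236] [306 265] [[306, 241], [298, 236], [179, 258], [175, 265]]
lid ((467.58868408203125, 299.63555908203125), 79.29508209228516)
```

View pics/w4.png

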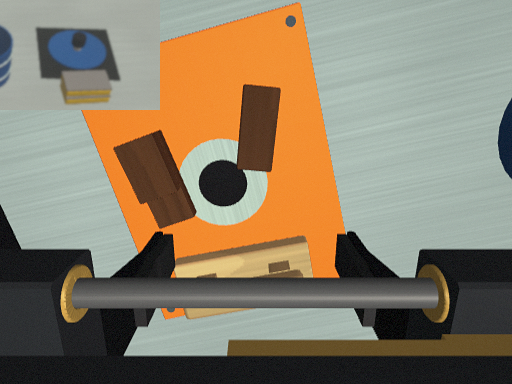

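Inset: the lid lies on the mat, with its centre measured at (0.468, 0.300). The wrist view shows the plain offcut at corners (245,84), (280,90), (270,171), (237,168), and the stepped one from (114,149) to (195,215). Re-measuring now that the arm has settled.

```bash
cat >> h.py <<'E'
def go(x,y,zt,yaw):
    """tool dp (mm) and dr (rad about tool z) to true-tip target"""
    o=env.get_obs();p=o["tool_pos"];ps=np.radians(o["tool_rot"][2])
    d=np.array([x,y,zt-.033])-p
    X=np.array([np.cos(ps),np.sin(ps),0]);Y=np.array([np.sin(ps),-np.cos(ps),0])
    a=(yaw-np.degrees(ps)+180)%360-180
    return "dp(mm, current axes)",np.round([d@X*1000,d@Y*1000,-d[2]*1000],1),"dr_z",round(-np.radians(a),3)
E
python3 - <<'E'
from h import *
o=env.get_obs();print(o["tool_pos"],o["tool_rot"])
m=env.camera_model("wrist");im=env.read_camera("wrist")
H,S,V=cv2.split(cv2.cvtColor(im,cv2.COLOR_RGB2HSV))
cs=[c for c in big((V<140)&(S>90)&(H<20),(60,40,340,235))[:2]]
for c in cs:
    print(cv2.approxPolyDP(c,3,True)[:,0].tolist());print("  rect@.044",rect(ray(m,c[:,0],.044)),"@.01",rect(ray(m,c[:,0],.01)))
E
```

```text
[ 0.49613945 -0.30570434  0.15834374] [1.79916590e+02 1.24315204e-02 1.67430228e+02]
[[157, 130], [112, 148], [139, 202], [147, 202], [160, 227], [191, 217], [194, 209]]
  rect@.044 (array([ 477.5, -400.1]), array([89.6, 49.2]), 7.1) @.01 (array([ 484.1, -412.2]), array([99.4, 54.6]), 7.1)
[[244, 84], [236, 168], [269, 171], [279, 89]]
  rect@.044 (array([ 449.7, -294.1]), array([33.5, 77.4]), 71.8) @.01 (array([ 453.2, -294.6]), array([37.2, 85.8]), 71.8)
```

```bash
python3 -c "
from h import *
print(go(.450,-.294,.080,161.8))"
```

```text
('dp(mm, current axes)', array([ 47.6,   1.5, 111.4]), 'dr_z', np.float64(0.098))
```

Request:
{"fn": "step_arm", "kwargs": {
  "moves": [
    {"dp": [15,0,20],"dr": [0,0,0],"fingers": 0},
    {"dp": [17,1,28],"dr": [0,0,0],"fingers": 0},
    {"dp": [16,1,28],"dr": [0,0,0],"fingers": 0},
    {"dp": [0,0,22],"dr": [0,0,0.098],"fingers": 0},
    {"dp": [0,0,13],"dr": [0,0,0],"fingers": 0}
  ]
}}

```text
time_s: 17.58
tool_pos: [0.4492, -0.2935, 0.0464]
tool_rot: [179.9, -0.0, 161.8]
force: [-0.0, 0.5, -0.1]
grip_width: 0.087
grasp_force: 0.0
```

Request:
{"fn": "step_arm", "kwargs": {
  "moves": [
    {"dp": [0,0,0],"dr": [0,0,0],"fingers": 0},
    {"dp": [0,0,0],"dr": [0,0,0],"fingers": 0},
    {"dp": [0,0,0],"dr": [0,0,0],"fingers": 0},
    {"dp": [0,0,0],"dr": [0,0,0],"fingers": 0},
    {"dp": [0,0,0],"dr": [0,0,0],"fingers": 0}
  ]
}}

```text
time_s: 18.2
tool_pos: [0.4493, -0.2951, 0.0475]
tool_rot: [180.0, 0.0, 161.7]
force: [-0.4, 0.8, 0.3]
grip_width: 0.0874
grasp_force: 0.0
```

```bash
python3 - <<'E'
from h import *
print(env.get_obs()["tool_rot"],go(.450,-.294,.015,161.8))
m=env.camera_model("wrist");im=env.read_camera("wrist")
H,S,V=cv2.split(cv2.cvtColor(im,cv2.COLOR_RGB2HSV))
for c in [c for c in big((V<140)&(S>90)&(H<20),(0,0,400,260))[:2]]:
    print(cv2.approxPolyDP(c,3,True)[:,0].tolist());print("  rect@.044",rect(ray(m,c[:,0],.044)))
E
```

```text
[1.79990450e+02 2.38938225e-02 1.61681668e+02] ('dp(mm, current axes)', array([-0.3,  1.2, 65.5]), 'dr_z', np.float64(-0.002))
[[234, 155], [230, 166], [233, 259], [282, 259], [281, 157]]
  rect@.044 (array([ 441.3, -291.2]), array([33.4, 70.1]), 71.8)
[[146, 245], [142, 247], [125, 223], [76, 249], [44, 249], [88, 248], [92, 259], [131, 259]]
  rect@.044 (array([ 435.7, -401.1]), array([24.8, 65.2]), 0.1)
```

Request:
{"fn": "step_arm", "kwargs": {
  "moves": [
    {"dp": [0,1,14],"dr": [0,0,0],"fingers": 0},
    {"dp": [0,0,15],"dr": [0,0,0],"fingers": 0},
    {"dp": [0,0,15],"dr": [0,0,0],"fingers": 0},
    {"dp": [0,0,12],"dr": [0,0,0],"fingers": 0},
    {"dp": [0,0,7],"dr": [0,0,0],"fingers": 0}
  ]
}}

```text
time_s: 18.88
tool_pos: [0.4489, -0.294, -0.0169]
tool_rot: [-180.0, -0.1, 161.7]
force: [-0.3, -0.0, -0.1]
grip_width: 0.0872
grasp_force: 0.0
```

Request:
{"fn": "step_arm", "kwargs": {
  "moves": [
    {"dp": [0,0,1],"dr": [0,0,0],"fingers": 1},
    {"dp": [0,0,0],"dr": [0,0,0],"fingers": 1},
    {"dp": [0,0,0],"dr": [0,0,0],"fingers": 1},
    {"dp": [0,0,0],"dr": [0,0,0],"fingers": 1},
    {"dp": [0,0,0],"dr": [0,0,0],"fingers": 1}
  ],
  "squeeze": 20
}}

```text
time_s: 19.5
tool_pos: [0.4497, -0.294, -0.0166]
tool_rot: [180.0, 0.0, 161.7]
force: [0.7, -0.1, 0.0]
grip_width: 0.0448
grasp_force: 0.0
```

Request:
{"fn": "step_arm", "kwargs": {
  "moves": [
    {"dp": [0,0,0],"dr": [0,0,0],"fingers": 1},
    {"dp": [0,0,0],"dr": [0,0,0],"fingers": 1},
    {"dp": [0,0,0],"dr": [0,0,0],"fingers": 1},
    {"dp": [0,0,0],"dr": [0,0,0],"fingers": 1},
    {"dp": [0,0,0],"dr": [0,0,0],"fingers": 1}
  ]
}}

```text
time_s: 20.12
tool_pos: [0.4495, -0.294, -0.0167]
tool_rot: [180.0, 0.0, 161.7]
force: [-1.0, 0.4, 2.3]
grip_width: 0.034
grasp_force: 20.0
```

Gripped at 34 mm with 20 N. Lifting it and carrying it to the bin.

Request:
{"fn": "step_arm", "kwargs": {
  "moves": [
    {"dp": [0,0,-12],"dr": [0,0,0],"fingers": 1},
    {"dp": [0,0,-25],"dr": [0,0,0],"fingers": 1},
    {"dp": [0,0,-40],"dr": [0,0,0],"fingers": 1},
    {"dp": [0,0,-40],"dr": [0,0,0],"fingers": 1},
    {"dp": [0,10,-25],"dr": [0,0,0],"fingers": 1}
  ]
}}

```text
time_s: 20.75
tool_pos: [0.4527, -0.2862, 0.1278]
tool_rot: [-180.0, 0.2, 161.5]
force: [-0.2, -0.4, -0.3]
grip_width: 0.0337
grasp_force: 20.0
```

Request:
{"fn": "step_arm", "kwargs": {
  "moves": [
    {"dp": [3,30,0],"dr": [0,0,0],"fingers": 1},
    {"dp": [4,42,0],"dr": [0,0,0],"fingers": 1},
    {"dp": [4,42,0],"dr": [0,0,0],"fingers": 1},
    {"dp": [4,42,0],"dr": [0,0,0],"fingers": 1},
    {"dp": [4,42,0],"dr": [0,0,0],"fingers": 1}
  ]
}}

```text
time_s: 21.38
tool_pos: [0.497, -0.0897, 0.1259]
tool_rot: [180.0, 0.1, 161.6]
force: [0.4, 0.2, -1.0]
grip_width: 0.0338
grasp_force: 20.0
```

Request:
{"fn": "step_arm", "kwargs": {
  "moves": [
    {"dp": [4,42,0],"dr": [0,0,0],"fingers": 1},
    {"dp": [4,42,0],"dr": [0,0,0],"fingers": 1},
    {"dp": [4,40,0],"dr": [0,0,0],"fingers": 1},
    {"dp": [2,19,0],"dr": [0,0,0],"fingers": 1},
    {"dp": [0,0,0],"dr": [0,0,0],"fingers": 1}
  ]
}}

```text
time_s: 22.0
tool_pos: [0.5285, 0.0499, 0.1253]
tool_rot: [-180.0, 0.0, 161.8]
force: [0.3, -1.0, -0.7]
grip_width: 0.0338
grasp_force: 20.0
```

```bash
python3 - <<'E'
from h import *
print(env.get_obs()["tool_pos"],env.get_obs()["grip_width"])
im=np.load("pics/s3.npy");m=env.camera_model("side");H,S,V=cv2.split(cv2.cvtColor(im,cv2.COLOR_RGB2HSV))
c=big((H>95)&(H<125)&(S>120),(190,165,265,245))[0][:,0];P=ray(m,c,.110)
i=c[:,1]<200;  # upper rim arc
from scipy.optimize import least_squares
q=P[i]*1000;r=least_squares(lambda a:np.hypot(*(q-a[:2]).T)-76,[523,30],loss="soft_l1");print("bin",r.x,np.abs(r.fun).mean(),i.sum())
print(go(.529,.0495,.056,161.7))
E
```

```text
[0.52850338 0.04989526 0.12534685] 0.03384490111343831
bin [522.58697963  25.29709866] 1.7338249729087212 79
('dp(mm, current axes)', array([ -0.6,  -0.2, 102.3]), 'dr_z', np.float64(0.001))
```

Request:
{"fn": "step_arm", "kwargs": {
  "moves": [
    {"dp": [0,-3,15],"dr": [0,0,0],"fingers": 1},
    {"dp": [0,0,22],"dr": [0,0,0],"fingers": 1},
    {"dp": [0,0,22],"dr": [0,0,0],"fingers": 1},
    {"dp": [0,0,22],"dr": [0,0,0],"fingers": 1},
    {"dp": [0,0,15],"dr": [0,0,0],"fingers": 1}
  ]
}}

```text
time_s: 22.62
tool_pos: [0.5263, 0.0442, 0.0276]
tool_rot: [-179.9, -0.1, 161.5]
force: [0.5, 0.1, -0.4]
grip_width: 0.0341
grasp_force: 20.0
```

Request:
{"fn": "step_arm", "kwargs": {
  "moves": [
    {"dp": [0,0,4],"dr": [0,0,0],"fingers": 1},
    {"dp": [0,0,0],"dr": [0,0,0],"fingers": 1},
    {"dp": [0,0,0],"dr": [0,0,0],"fingers": 0.46},
    {"dp": [0,0,0],"dr": [0,0,0],"fingers": 0.46},
    {"dp": [0,0,0],"dr": [0,0,0],"fingers": 0.46}
  ]
}}

```text
time_s: 23.25
tool_pos: [0.528, 0.0469, 0.0257]
tool_rot: [180.0, 0.0, 161.7]
force: [0.2, 1.0, -0.7]
grip_width: 0.0462
grasp_force: 0.0
```

Request:
{"fn": "step_arm", "kwargs": {
  "moves": [
    {"dp": [0,0,0],"dr": [0,0,0],"fingers": 0.46},
    {"dp": [0,0,-15],"dr": [0,0,0],"fingers": 0.46},
    {"dp": [0,0,-30],"dr": [0,0,0],"fingers": 0.46},
    {"dp": [0,0,-35],"dr": [0,0,0],"fingers": 0.3},
    {"dp": [0,0,-30],"dr": [0,0,0],"fingers": 0}
  ]
}}

```text
time_s: 23.88
tool_pos: [0.5281, 0.0465, 0.1377]
tool_rot: [179.9, 0.1, 161.7]
force: [0.3, 0.9, 0.3]
grip_width: 0.0596
grasp_force: 0.0
```

```bash
python3 - <<'E'
from h import *
o=env.get_obs();print(o["tool_pos"],o["tool_rot"],o["qpos"])
im=env.read_camera("wrist");s=env.read_camera("side");c=env.read_camera("scene")
f=lambda q:cv2.resize(q,(400,300),interpolation=cv2.INTER_CUBIC)
cv2.imwrite("pics/chk5.png",np.hstack([f(im),f(s[150:255,160:300])])[:,:,::-1])
m=env.camera_model("wrist");H,S,V=cv2.split(cv2.cvtColor(im,cv2.COLOR_RGB2HSV))
print(go(.500,-.37,.19,186)); print(go(.4735,-.4035,.08,7))
E
```

```text
[0.52806991 0.04652387 0.13769662] [1.79932666e+02 8.61417272e-02 1.61655704e+02] [-45.35699267   5.94404128  40.12037187 105.42495755  -4.10189588
  69.96405555  67.66735837]
('dp(mm, current axes)', array([-103.4, -404.9,  -19.3]), 'dr_z', np.float64(-0.425))
('dp(mm, current axes)', array([ -88.8, -445. ,   90.7]), 'dr_z', np.float64(2.7))
```

View pics/chk5.png

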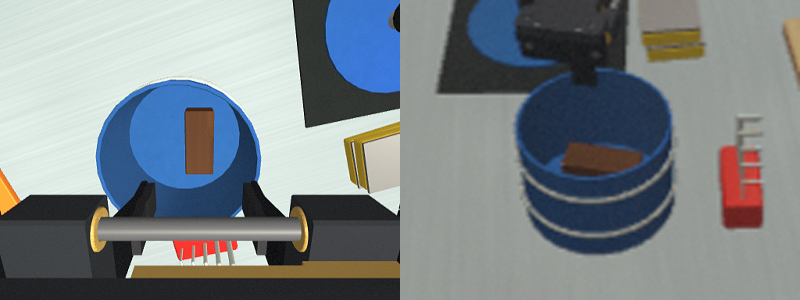

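The plain offcut lies flat in the bin, at about (200,140) in the wrist view, on the +y side. Next I turn the tool half round, which keeps joint 7 away from its limit, and go back for the long offcut.

Request:
{"fn": "step_arm", "kwargs": {
  "moves": [
    {"dp": [0,0,-10],"dr": [0,0,0.18],"fingers": 0},
    {"dp": [0,0,-10],"dr": [0,0,0.18],"fingers": 0},
    {"dp": [0,0,0],"dr": [0,0,0.18],"fingers": 0},
    {"dp": [0,0,0],"dr": [0,0,0.18],"fingers": 0},
    {"dp": [0,0,0],"dr": [0,0,0.18],"fingers": 0}
  ]
}}

```text
time_s: 24.65
tool_pos: [0.5267, 0.0465, 0.1543]
tool_rot: [-179.9, -0.0, 109.8]
force: [-0.2, 1.4, -0.8]
grip_width: 0.087
grasp_force: 0.0
```

Request:
{"fn": "step_arm", "kwargs": {
  "moves": [
    {"dp": [0,0,0],"dr": [0,0,0.18],"fingers": 0},
    {"dp": [0,0,0],"dr": [0,0,0.18],"fingers": 0},
    {"dp": [0,0,0],"dr": [0,0,0.18],"fingers": 0},
    {"dp": [0,0,0],"dr": [0,0,0.18],"fingers": 0},
    {"dp": [0,0,0],"dr": [0,0,0.18],"fingers": 0}
  ]
}}

```text
time_s: 25.28
tool_pos: [0.5267, 0.0465, 0.1543]
tool_rot: [-179.9, 0.1, 58.2]
force: [-0.3, 0.0, -0.3]
grip_width: 0.087
grasp_force: 0.0
```

Request:
{"fn": "step_arm", "kwargs": {
  "moves": [
    {"dp": [0,0,0],"dr": [0,0,0.18],"fingers": 0},
    {"dp": [0,0,0],"dr": [0,0,0.18],"fingers": 0},
    {"dp": [0,0,0],"dr": [0,0,0.18],"fingers": 0},
    {"dp": [0,0,0],"dr": [0,0,0.18],"fingers": 0},
    {"dp": [0,0,0],"dr": [0,0,0.18],"fingers": 0}
  ]
}}

```text
time_s: 25.9
tool_pos: [0.5267, 0.0465, 0.1544]
tool_rot: [180.0, 0.1, 6.6]
force: [1.2, -0.4, 0.5]
grip_width: 0.0868
grasp_force: 0.0
```

Request:
{"fn": "step_arm", "kwargs": {
  "moves": [
    {"dp": [-12,35,0],"dr": [0,0,0],"fingers": 0},
    {"dp": [-15,46,0],"dr": [0,0,0],"fingers": 0},
    {"dp": [-15,46,0],"dr": [0,0,0],"fingers": 0},
    {"dp": [-15,46,0],"dr": [0,0,0],"fingers": 0},
    {"dp": [-15,46,0],"dr": [0,0,0],"fingers": 0}
  ]
}}

```text
time_s: 26.52
tool_pos: [0.4816, -0.1806, 0.1546]
tool_rot: [-179.9, 0.0, 7.0]
force: [0.2, -0.5, 0.2]
grip_width: 0.0871
grasp_force: 0.0
```

Request:
{"fn": "step_arm", "kwargs": {
  "moves": [
    {"dp": [-15,46,0],"dr": [0,0,0],"fingers": 0},
    {"dp": [-15,46,0],"dr": [0,0,0],"fingers": 0},
    {"dp": [-15,46,0],"dr": [0,0,0],"fingers": 0},
    {"dp": [-15,46,0],"dr": [0,0,0],"fingers": 0},
    {"dp": [-8,14,0],"dr": [0,0,0],"fingers": 0}
  ]
}}

```text
time_s: 27.15
tool_pos: [0.4364, -0.3876, 0.1544]
tool_rot: [179.9, 0.2, 6.7]
force: [0.2, 0.5, 0.2]
grip_width: 0.087
grasp_force: 0.0
```

Request:
{"fn": "step_arm", "kwargs": {
  "moves": [
    {"dp": [0,0,0],"dr": [0,0,0],"fingers": 0},
    {"dp": [0,0,0],"dr": [0,0,0],"fingers": 0},
    {"dp": [0,0,0],"dr": [0,0,0],"fingers": 0},
    {"dp": [0,0,0],"dr": [0,0,0],"fingers": 0},
    {"dp": [0,0,0],"dr": [0,0,0],"fingers": 0}
  ]
}}

```text
time_s: 27.78
tool_pos: [0.4397, -0.3837, 0.1553]
tool_rot: [-180.0, -0.0, 7.0]
force: [0.0, 0.1, -0.2]
grip_width: 0.0869
grasp_force: 0.0
```

```bash
python3 - <<'E'
from h import *
o=env.get_obs();print(o["tool_pos"],o["tool_rot"],o["qpos"])
m=env.camera_model("wrist");im=env.read_camera("wrist");np.save("pics/w6.npy",im)
H,S,V=cv2.split(cv2.cvtColor(im,cv2.COLOR_RGB2HSV))
for c in big((V<140)&(S>90)&(H<20),(60,20,450,250))[:2]:
    print(cv2.contourArea(c),cv2.approxPolyDP(c,3,True)[:,0].tolist());print("  rect@.044",rect(ray(m,c[:,0],.044)),"@.028",rect(ray(m,c[:,0],.028)))
    a=cv2.approxPolyDP(c,3,True)[:,0];print(ray(m,a,.044).round(3).tolist())
cv2.imwrite("pics/w6.png",im[:,:,::-1])
E
```

```text
[ 0.43965183 -0.38368806  0.15529331] [-1.79986182e+02 -2.40342407e-02  7.03595566e+00] [-13.82276951  19.40163179  63.96973057  97.30373372 -18.05877061
  74.66268775 -29.23305523]
4211.5 [[260, 90], [260, 189], [301, 190], [302, 89]]
  rect@.044 (array([ 480.6, -404.8]), array([93.7, 39.8]), 7.3) @.028 (array([ 478.5, -406.4]), array([98.6, 41.9]), 7.3)
[[0.524, -0.379], [0.434, -0.391], [0.437, -0.43], [0.529, -0.416]]
278.0 [[188, 20], [303, 39], [310, 34], [307, 37], [210, 20]]
  rect@.044 (array([ 571.3, -363.9]), array([  5.3, 102.7]), 0.4) @.028 (array([ 574. , -363.3]), array([  5.5, 108.1]), 0.4)
[[0.571, -0.313], [0.569, -0.41], [0.574, -0.415], [0.571, -0.413], [0.574, -0.331]]
```

View pics/w6.png

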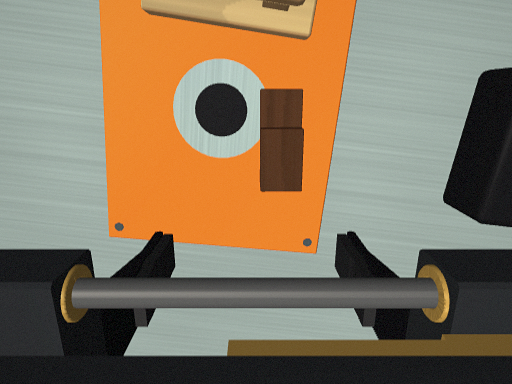

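The wrist view shows the long offcut, alone, at corners (260,90), (302,89), (301,190), (260,189), with its low end toward the push block. Moving above it and watching joint 3 (64° of 71°).

Request:
{"fn": "step_arm", "kwargs": {
  "moves": [
    {"dp": [8,6,5],"dr": [0,0,0],"fingers": 0},
    {"dp": [8,7,10],"dr": [0,0,0],"fingers": 0},
    {"dp": [8,7,10],"dr": [0,0,0],"fingers": 0},
    {"dp": [7,6,10],"dr": [0,0,0],"fingers": 0},
    {"dp": [0,0,5],"dr": [0,0,0],"fingers": 0}
  ]
}}

```text
time_s: 28.45
tool_pos: [0.4732, -0.4065, 0.1139]
tool_rot: [-180.0, 0.1, 7.0]
force: [-0.5, 0.0, -0.4]
grip_width: 0.0869
grasp_force: 0.0
```

```bash
python3 -c "
from h import *
print(env.get_obs()['qpos'],go(.474,-.4055,.08,7.2))"
```

```text
[ -7.11856764  27.34530234  59.51966803  94.17789254 -24.40720024
  72.77546698 -25.99213133] ('dp(mm, current axes)', array([ 1. , -0.9, 66.9]), 'dr_z', np.float64(-0.004))
```

Request:
{"fn": "step_arm", "kwargs": {
  "moves": [
    {"dp": [0,0,12],"dr": [0,0,0],"fingers": 0},
    {"dp": [0,0,20],"dr": [0,0,0],"fingers": 0},
    {"dp": [0,0,20],"dr": [0,0,0],"fingers": 0},
    {"dp": [0,0,15],"dr": [0,0,0],"fingers": 0},
    {"dp": [0,0,0],"dr": [0,0,0],"fingers": 0}
  ]
}}

```text
time_s: 29.08
tool_pos: [0.4723, -0.4054, 0.0466]
tool_rot: [-179.9, 0.1, 7.0]
force: [-0.6, 0.0, -0.1]
grip_width: 0.0872
grasp_force: 0.0
```

```bash
python3 -c "
from h import *
print(env.get_obs()['qpos'],go(.474,-.4055,.016,7.2))"
```

```text
[ -5.01714454  31.03960039  56.61966118  98.01409625 -27.95375734
  66.53931941 -23.59836824] ('dp(mm, current axes)', array([ 1.6,  0.3, 63.6]), 'dr_z', np.float64(-0.004))
```

Request:
{"fn": "step_arm", "kwargs": {
  "moves": [
    {"dp": [1,0,14],"dr": [0,0,0],"fingers": 0},
    {"dp": [0,0,15],"dr": [0,0,0],"fingers": 0},
    {"dp": [0,0,15],"dr": [0,0,0],"fingers": 0},
    {"dp": [0,0,12],"dr": [0,0,0],"fingers": 0},
    {"dp": [0,0,7],"dr": [0,0,0],"fingers": 0}
  ]
}}

```text
time_s: 29.7
tool_pos: [0.4738, -0.4059, -0.0159]
tool_rot: [-180.0, 0.0, 7.0]
force: [-0.1, -0.7, -0.8]
grip_width: 0.0872
grasp_force: 0.0
```

Request:
{"fn": "step_arm", "kwargs": {
  "moves": [
    {"dp": [0,0,0],"dr": [0,0,0],"fingers": 1},
    {"dp": [0,0,0],"dr": [0,0,0],"fingers": 1},
    {"dp": [0,0,0],"dr": [0,0,0],"fingers": 1},
    {"dp": [0,0,0],"dr": [0,0,0],"fingers": 1},
    {"dp": [0,0,0],"dr": [0,0,0],"fingers": 1}
  ]
}}

```text
time_s: 30.32
tool_pos: [0.4743, -0.4062, -0.0146]
tool_rot: [180.0, -0.0, 7.0]
force: [0.5, -0.4, 0.1]
grip_width: 0.045
grasp_force: 0.0
```

Request:
{"fn": "step_arm", "kwargs": {
  "moves": [
    {"dp": [0,0,0],"dr": [0,0,0],"fingers": 1},
    {"dp": [0,0,0],"dr": [0,0,0],"fingers": 1},
    {"dp": [0,0,0],"dr": [0,0,0],"fingers": 1},
    {"dp": [0,0,0],"dr": [0,0,0],"fingers": 1},
    {"dp": [0,0,0],"dr": [0,0,0],"fingers": 1}
  ]
}}

```text
time_s: 30.95
tool_pos: [0.4743, -0.406, -0.0147]
tool_rot: [-180.0, -0.0, 7.0]
force: [-0.9, 1.8, 2.7]
grip_width: 0.0397
grasp_force: 20.0
```

Gripped at 39.7 mm. Lifting and carrying it to the bin.

Request:
{"fn": "step_arm", "kwargs": {
  "moves": [
    {"dp": [0,0,-12],"dr": [0,0,0],"fingers": 1},
    {"dp": [0,0,-25],"dr": [0,0,0],"fingers": 1},
    {"dp": [0,0,-40],"dr": [0,0,0],"fingers": 1},
    {"dp": [0,0,-40],"dr": [0,0,0],"fingers": 1},
    {"dp": [0,0,-28],"dr": [0,0,0],"fingers": 1}
  ]
}}

```text
time_s: 31.58
tool_pos: [0.4743, -0.4072, 0.1327]
tool_rot: [179.9, -0.1, 6.9]
force: [0.7, 0.3, -1.8]
grip_width: 0.0399
grasp_force: 20.0
```

Request:
{"fn": "step_arm", "kwargs": {
  "moves": [
    {"dp": [6,-27,0],"dr": [0,0,0],"fingers": 1},
    {"dp": [9,-42,0],"dr": [0,0,0],"fingers": 1},
    {"dp": [9,-42,0],"dr": [0,0,0],"fingers": 1},
    {"dp": [9,-42,0],"dr": [0,0,0],"fingers": 1},
    {"dp": [9,-42,0],"dr": [0,0,0],"fingers": 1}
  ]
}}

```text
time_s: 32.2
tool_pos: [0.4921, -0.2066, 0.1305]
tool_rot: [180.0, -0.0, 6.9]
force: [0.3, 0.6, -1.1]
grip_width: 0.0398
grasp_force: 20.0
```

Request:
{"fn": "step_arm", "kwargs": {
  "moves": [
    {"dp": [9,-42,0],"dr": [0,0,0],"fingers": 1},
    {"dp": [9,-42,0],"dr": [0,0,0],"fingers": 1},
    {"dp": [9,-42,0],"dr": [0,0,0],"fingers": 1},
    {"dp": [9,-42,0],"dr": [0,0,0],"fingers": 1},
    {"dp": [7,-40,0],"dr": [0,0,0],"fingers": 1}
  ]
}}

```text
time_s: 32.83
tool_pos: [0.5098, 0.0053, 0.1308]
tool_rot: [-180.0, -0.1, 6.9]
force: [1.0, -0.3, -0.9]
grip_width: 0.0399
grasp_force: 20.0
```

Request:
{"fn": "step_arm", "kwargs": {
  "moves": [
    {"dp": [0,0,0],"dr": [0,0,0.147],"fingers": 1},
    {"dp": [0,0,0],"dr": [0,0,0.147],"fingers": 1},
    {"dp": [0,0,0],"dr": [0,0,0.147],"fingers": 1},
    {"dp": [0,0,0],"dr": [0,0,0],"fingers": 1},
    {"dp": [0,0,0],"dr": [0,0,0],"fingers": 1}
  ]
}}

```text
time_s: 33.45
tool_pos: [0.5096, 0.0039, 0.1304]
tool_rot: [-180.0, -0.0, -18.2]
force: [-1.0, -0.1, -0.3]
grip_width: 0.0403
grasp_force: 20.0
```

```bash
python3 -c "
from h import *
print(env.get_obs()['qpos'],env.get_obs()['grip_width'],go(.5086,.0101,.058,-18.3))"
```

```text
[ -61.68138216    4.27717754   61.33314077  108.93547211   -4.03347183
   69.0390228  -107.14979868] 0.04031460802081032 ('dp(mm, current axes)', array([ -2.9,  -5.5, 105.4]), 'dr_z', np.float64(0.002))
```

Request:
{"fn": "step_arm", "kwargs": {
  "moves": [
    {"dp": [-3,-6,10],"dr": [0,0,0],"fingers": 1},
    {"dp": [0,0,20],"dr": [0,0,0],"fingers": 1},
    {"dp": [0,0,24],"dr": [0,0,0],"fingers": 1},
    {"dp": [0,0,22],"dr": [0,0,0],"fingers": 1},
    {"dp": [0,0,16],"dr": [0,0,0],"fingers": 1}
  ]
}}

```text
time_s: 34.08
tool_pos: [0.5078, 0.0111, 0.0367]
tool_rot: [179.9, 0.1, -18.2]
force: [-0.1, 0.5, -0.9]
grip_width: 0.0398
grasp_force: 20.0
```

Request:
{"fn": "step_arm", "kwargs": {
  "moves": [
    {"dp": [0,0,10],"dr": [0,0,0],"fingers": 1},
    {"dp": [0,0,0],"dr": [0,0,0],"fingers": 1},
    {"dp": [0,0,0],"dr": [0,0,0],"fingers": 0.4},
    {"dp": [0,0,0],"dr": [0,0,0],"fingers": 0.4},
    {"dp": [0,0,0],"dr": [0,0,0],"fingers": 0.4}
  ]
}}

```text
time_s: 34.7
tool_pos: [0.5091, 0.011, 0.0288]
tool_rot: [-179.9, -0.0, -18.3]
force: [0.2, -0.4, 0.5]
grip_width: 0.051
grasp_force: 0.0
```

Request:
{"fn": "step_arm", "kwargs": {
  "moves": [
    {"dp": [0,0,0],"dr": [0,0,0],"fingers": 0.4},
    {"dp": [0,0,-15],"dr": [0,0,0],"fingers": 0.4},
    {"dp": [0,0,-35],"dr": [0,0,0],"fingers": 0.4},
    {"dp": [0,0,-45],"dr": [0,0,0],"fingers": 0.4},
    {"dp": [0,0,-45],"dr": [0,0,0],"fingers": 0}
  ]
}}

```text
time_s: 35.33
tool_pos: [0.5087, 0.0103, 0.1704]
tool_rot: [-180.0, -0.0, -18.3]
force: [1.2, 0.6, -0.9]
grip_width: 0.0566
grasp_force: 0.0
```

Request:
{"fn": "step_arm", "kwargs": {
  "moves": [
    {"dp": [0,0,-10],"dr": [0,0,0],"fingers": 0},
    {"dp": [0,0,0],"dr": [0,0,0],"fingers": 0},
    {"dp": [0,0,0],"dr": [0,0,0],"fingers": 0},
    {"dp": [0,0,0],"dr": [0,0,0],"fingers": 0},
    {"dp": [0,0,0],"dr": [0,0,0],"fingers": 0}
  ]
}}

```text
time_s: 35.95
tool_pos: [0.5081, 0.0106, 0.1776]
tool_rot: [179.9, 0.0, -18.3]
force: [0.4, -0.7, 0.2]
grip_width: 0.0866
grasp_force: 0.0
```

```bash
python3 - <<'E'
from h import *
o=env.get_obs();print(o["tool_pos"],o["time_s"])
im=env.read_camera("wrist");s=env.read_camera("side");c=env.read_camera("scene")
f=lambda q:cv2.resize(q,(400,300),interpolation=cv2.INTER_CUBIC)
cv2.imwrite("pics/chk7.png",np.vstack([np.hstack([f(im),f(s[150:255,160:300])]),np.hstack([f(s),f(c)])])[:,:,::-1])
E
```

```text
[0.50812476 0.0105945  0.17756344] 35.95
```

View pics/chk7.png

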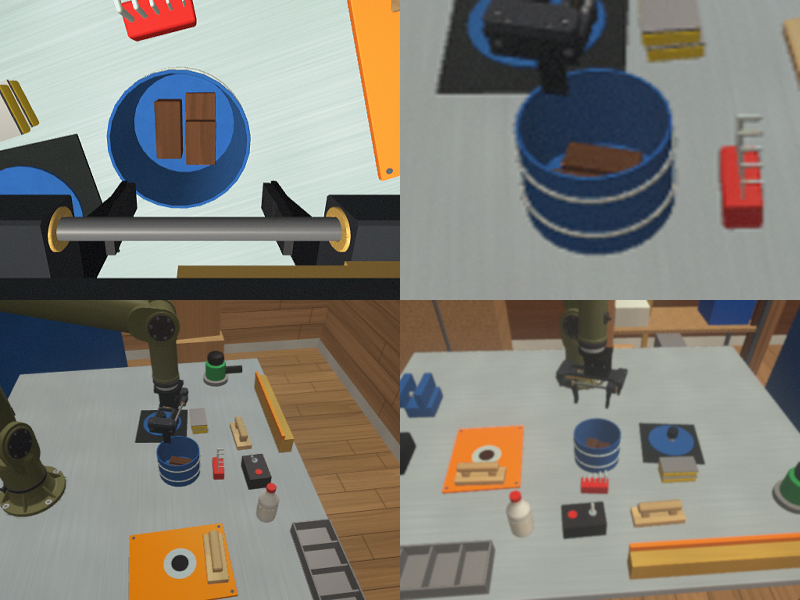

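Both offcuts lie flat side by side in the open bin, at about (168,128) and (200,128) in the wrist view. The lid is on the mat knob up, the plate is clear apart from its push block, and the bystanders look untouched. The gripper is free, so I'm handing in.

```bash
python3 -c "
from cell import env
print(env.sign_off())"
```

```text
the job is handed in; nothing more can be done
None
```

The lid is on the mat, knob up and about 4 mm from the mat's centre; both offcuts lie flat in the open bin, nothing else looks moved in the last pictures, and I handed the job in at about 36 s; the first grip on the knob closed on nothing because the fingertips sit about 33 mm above the reported TCP, which I corrected for from then on.

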